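Load a tape roll and snap its spring clip onto the spindle

TASK

Put the orange tape roll on the bench turntable so that it lies flat on the black platter, then take the steel spring clip by its yellow tab and push it sideways, gently, onto the groove of the spindle above the roll until it snaps fully home. Let go, and leave everything else on the bench where it is.

Things in the scene. Friction and masses are not known exactly. Their poses are not given: they have to be found in the camera images.
- dispenser: tape turntable screwed to the bench, origin on the spindle axis at bench level, z up, any yaw. Grey base 110 x 110 x 8 mm; red cutter strip 25 mm high, 49 mm from the axis at +x; black platter 72 mm across, top at height 14 mm. Spindle by height: hub 27 mm across to 32.5 mm, dark groove 16 mm across to 42.5 mm, head 24 mm across to 48.5 mm, small cone to 52.5 mm
- groove (a point): point on the spindle axis at the bottom of the groove, which is the flat top of the hub (32.5 mm above the bench). The clip can be pushed on from any horizontal direction
- roll: orange tape roll with a cardboard core, to be loaded: ring 60 mm outside, 34 mm bore, 18 mm high, about 80 g, lying flat on the bench. Origin: centre of its underside, z up. On the platter its underside is 14 mm above the bench and its top 0.5 mm below the hub's top
- clip: open steel spring clip, flat, 6 mm thick, 30 mm wide, 109 g; from x = -74 mm (end of its 8 mm wide rear rail) to +19 mm (flared jaw tips, 33 mm over all). Two sprung jaws, mouth to its +x. Origin: underside, centre of the bore (17 mm, for the 16 mm groove); fully home it lies on the spindle axis, the bore's back against the groove. z up
- tab_grip (a point): centre of the clip's yellow grip tab: 22 mm long (clip x), 10 mm thick (clip y; grasp across it from above), 1 to 36 mm above the clip's underside; at rest 55 mm behind the clip's origin, 19 mm above the underside. It slides on the rail against a spring: when the clip is held back the tab gains on it 1 mm per 0.75 N, and springs back. Over 15 N (20 mm) bends it
- clip_mouth (a point): middle of the throat between the jaws, 10 mm wide, 8.5 mm ahead (+x) of the clip's origin. Pushed on, the jaws meet the groove when the clip's origin is about 15 mm short of the axis and hold it there until the push, to spread them 3 mm each, reaches roughly 9 to 13 N; then they snap past, the push drops and the bore's back stops the clip
- spare_roll: blue tape roll, same size as the orange one; stays where it is. Origin: centre of its underside
- phone_black: black phone 150 x 72 x 8 mm lying flat; bystander. Origin: centre of its underside, x along its length
- phone_white: white phone 150 x 72 x 8 mm lying flat; bystander. Origin: centre of its underside, x along its length
- bottle: white bottle with red cap, 44 mm across, 120 mm high, standing; bystander. Origin: centre of its underside
- blower: blue dust-blower bulb, 56 mm across, 85 mm high, standing; bystander. Origin: centre of its underside
- screwdriver: red-handled screwdriver, 170 mm long, lying along its x; bystander. Origin: on the bench under its middle
- screen_box: flat blue and white box 160 x 90 x 33 mm; bystander. Origin: centre of its underside, x along its length
Things that resemble listed ones, but are neither listed nor needed, are in the scene too. There is more than one size of the roll; the job needs the middle-sized. Leave any turquoise look-alike of the clip alone.

How it is judged:
On the way, in this order (a step that is already met when the one before it is completed fails the run):
1. the orange roll lies flat on the platter round the spindle (horizontal distance between roll and dispenser below 0.006 m and z of roll in the frame of dispenser below 0.017 m and angle between roll's own z axis and vertical below 0.08 rad), for 0.2 s.
2. the clip has snapped onto the groove above it (horizontal distance between clip and groove below 0.0025 m and z of clip in the frame of groove between -0.003 and 0.006 m), for 0.2 s.
At the end, for the whole second after the job is handed in: The orange roll lies flat on the platter (underside within 3 mm of the platter, tilt under 0.08 rad, centred within 6 mm), and the clip is in the groove above it with its bore centre within 2.5 mm of the spindle axis, level within 0.17 rad; both at rest and released (all of step 1 and all of step 2 and z of roll in the frame of dispenser above 0.011 m and angle between clip's own z axis and vertical below 0.17 rad and linear speed of each of roll, clip below 0.02 m/s); the robot touches nothing.
It fails at once if the clip is forced: its tab is pushed more than 20 mm along its spring (over 15 N) (x of tab_grip in the frame of clip above -0.035 m).
It fails at once if another thing on the bench is shifted by more than 30 mm (distance of any of spare_roll, phone_black, phone_white, bottle, blower, screwdriver, screen_box from where it was at the start of the episode above 0.03 m).
It also fails if it takes over 64 s, if anything falls off the work surface, if the arm or the gripper's body presses on something with over 40 N, if the wrist force passes 120 N, or if a joint passes its speed limit or range.

ROBOT

A 6-joint arm with a two-finger parallel gripper is mounted at the origin on the work surface. World frame = base frame: x ahead of the robot, y to its left, z up, the work surface at z = 0. Lengths are in m, angles in rad, forces in N, time in s.
With the tool pointing down it reaches from about 0.275 to 0.825 m from the base axis. Payload 4.9 kg.
Tool frame: the origin (TCP) lies midway between the tips of the shut fingers; the grasp point (between the pads) lies r.grip_point_offset behind it (r.grip_point_offset is the distance from the TCP to the grasp point, in m); z points along the fingers, x is the direction in which the jaws open and shut, and the axes are right-handed (so a half turn about z gives the same grasp; the last joint's range is limited). The gripper opens to 85 mm and grips with 20 to 120 N. Pads are 22 mm wide; open, the fingers measure 114 mm over their backs; the gripper's body (76 mm by 85 mm) begins 54 mm behind the grasp point. The pads swing forward as they close: fully open they stand 13 mm farther back than shut.
Start: joints at [1.023, 0.326, -0.193, 1.052, 0, 1.437], TCP at [0.221, 0.504, 0.231] pointing down, gripper open.
Joint ranges: [-2.65, 2.65], [-0.97, 1.79], [-1.3, 1.35], [-1.93, 2.1], [-1.47, 1.37], [-3.14, 3.14]. Speed limits (rad/s): [2.57, 2.57, 3.14, 3.14, 3.14, 3.14].

INTERFACE

Orientations are given as a unit quaternion [x, y, z, w].
In Python, from bench import readout, eyes, close_job, r gives the robot as it stands.
- The arm moves only by the tool drive_tool, never from a script. Its argument "deltas" is a list of rows, each a list of 7 numbers: the turn, a rotation vector about the tool's x, y, z in units of 5 degrees (1.0 is 5 degrees), then the shift along the tool's x, y, z in units of 30 mm (1.0 is 30 mm), then the opening in per cent of the stroke, from 0 (shut) to 100 (fully open). In form: [[rx, ry, rz, tx, ty, tz, grip], ...]. A call has 1 to 8 rows; each row shifts and turns the pose as measured when the row begins, along the tool's axes as they then stand; what a row does not reach is not made up. A row lasts 1/12 s, in which the tool goes at most 41.7 mm and 7.16 degrees, less where a joint would pass 70% of its speed; a pose out of reach is approached as far as the arm can. A call is refused whole if a number of a shift passes 1 or a number of a turn 1, either way. A call with a gripper value outside its range is refused whole. The fingers move at their own pace and stop on an object; "grip_force" is the grip in N (left out, the last holds). Time passes only in rows, so rows that do not move let the fingers close. It gives the time, the measured TCP pose, the force and the opening at its end, in the units of the state.
- readout.observe(): the state, without advancing time (a new reading comes with each control period).
- eyes.read_camera(name): name is "side" or "top" or "wrist"; returns a dict with "img" (400x640x3 uint8, blue, green, red), "range_z" (400x640 float32, m along the optical axis (not along the pixel's ray), 0 where there is no reading), "fx", "fy", "cx", "cy" (pixels), "R" (3x3) and "t" (3): a world point X has camera coordinates R X + t. Camera axes: x right, y down, z forward; pixel columns grow to the right and rows downward; lengths in m; the calibration is good to about 2 mm. A picture is of the moment at which its call begins.
- close_job(): hands the job in, once; it reports no verdict.
The state is a dict: "clock": time; "qpos": joint angles; "joint_vel": joint speeds; "effort": joint torques, N m; "position": TCP position; "tcp_rot": TCP orientation; "force": force on the tool from outside, world axes, zero at the start; "wrist_torque": the same for the moment, N m; "opening": finger opening in m.
Only numpy, scipy, OpenCV 4.12 (cv2) and the standard library are available. Lean on these libraries where they do the work, as an engineer would, in place of code of your own. Each camera call takes 0.05 s, during which the arm holds its last target. There are 200 camera calls.

## Working session

There is one attempt and no reset: what is moved stays moved. The work goes in short steps, Python scripts to look and compute and a tool call to move; the robot and the scene stay as the last step left them, time stands still between calls to the robot, and variables do not carry over. Pictures are saved under pics/ and viewed, about 8 in all and at most 12, crops included, and the job is handed in when it is done.

Besides the shell and the picture viewer there is one more tool, called by a JSON object that holds its "fn" and its "kwargs", one argument or row to a line. drive_tool: Moves the arm, as the interface text tells. Its arguments: {"type":"object","properties":{"deltas":{"type":"array","items":{"type":"array","items":{"type":"number"}}},"grip_force":{"type":"number"}},"required":["deltas"]}

```bash
ls; mkdir -p pics; cat > h.py <<'E'
import numpy as np, cv2
from bench import readout, eyes, close_job, r
def cam(n):
    return eyes.read_camera(n)
def ray(c,u,v,z):
    d=np.array([(u-c['cx'])/c['fx'],(v-c['cy'])/c['fy'],1.]); R=np.array(c['R']);t=np.array(c['t'])
    o=-R.T@t; w=R.T@d; return o+w*(z-o[2])/w[2]
def cloud(c):
    R=np.array(c['R']);t=np.array(c['t']);v,u=np.mgrid[:400,:640];Z=c['range_z']
    P=np.stack([(u-c['cx'])/c['fx']*Z,(v-c['cy'])/c['fy']*Z,Z],-1)
    return (P-t)@R
def proj(c,X):
    p=np.array(c['R'])@X+np.array(c['t']); return c['fx']*p[0]/p[2]+c['cx'],c['fy']*p[1]/p[2]+c['cy']
E
python3 - <<'E'
from h import *
s=readout.observe(); print(s, r.grip_point_offset)
for n in ['top','side','wrist']:
    c=cam(n); cv2.imwrite(f'pics/{n}0.png',c['img']); print(n,c['fx'],c['cx'],c['cy'],np.round(c['R'],3).tolist(),np.round(c['t'],3))
E
```

```text
pics
{'clock': 0.0, 'qpos': array([ 1.02278332e+00,  3.26957912e-01, -1.93578972e-01,  1.05198277e+00,
       -4.85753346e-05,  1.43661422e+00]), 'joint_vel': array([-0.00070984,  0.00057327,  0.00185666, -0.00044419, -0.0013737 ,
        0.00072048]), 'effort': array([-6.61097838e-04, -4.43401372e+01,  2.62438130e+01,  1.55573798e-02,
       -1.85215818e-04,  7.98390431e-06]), 'position': array([0.2208579 , 0.5030805 , 0.23049605]), 'tcp_rot': array([ 8.37292873e-01,  5.46753968e-01, -7.67565234e-04,  3.92294853e-04]), 'force': array([-0.09641657,  0.54962262, -0.03295759]), 'wrist_torque': array([ 0.01649969,  0.00486036, -0.0304653 ]), 'opening': 0.08555079653902017} 0.0187
top 433.6162146062555 314.52912560059264 197.2439792543326 [[0.001, -1.0, 0.026], [-0.992, -0.004, -0.127], [0.127, -0.025, -0.992]] [-0.01   0.521  1.311]
side 421.99167406203264 314.5095984677427 203.75785265242155 [[0.999, -0.051, -0.009], [-0.034, -0.52, -0.853], [0.039, 0.852, -0.521]] [-0.552  0.062  1.223]
wrist 347.39406592630223 318.09179079307137 199.30114365997827 [[0.402, 0.916, -0.001], [0.885, -0.388, 0.257], [0.235, -0.104, -0.966]] [-0.55  -0.033  0.378]
```

View pics/top0.png

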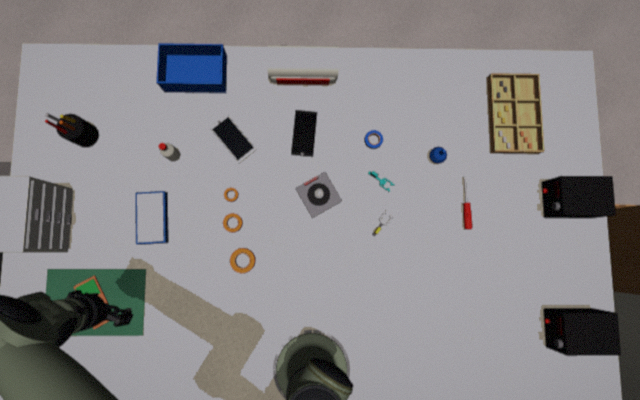

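The orange rolls are at (231,195), (232,223) and (243,260). The spindle is at (318,194). The steel clip with the yellow tab is at (383,223), its turquoise look-alike at (381,181), and the blue spare roll at (373,139). The likely picks are the roll at (232,223), since it should be the middle size, and the clip at (383,223). I'll measure the sizes next.

```bash
cat > m.py <<'E'
from h import *
c=cam('top'); im=c['img']; hsv=cv2.cvtColor(im,cv2.COLOR_BGR2HSV)
P=cloud(c)
m=cv2.inRange(hsv,(8,120,90),(22,255,255))
cs,_=cv2.findContours(m,cv2.RETR_EXTERNAL,cv2.CHAIN_APPROX_NONE)
for k in cs:
    if cv2.contourArea(k)<60: continue
    w=np.array([ray(c,u,v,.018)[:2] for u,v in k[:,0]]); (x,y),rad=cv2.minEnclosingCircle((w*1000).astype(np.float32))
    print('orange',k[:,0].mean(0),x,y,'diam',2*rad)
my=cv2.inRange(hsv,(22,110,90),(35,255,255)); my[:, :330]=0; my[:,430:]=0
v,u=np.nonzero(my); print('yellow',len(u),u.mean(),v.mean(), ray(c,u.mean(),v.mean(),.03))
print('clip roi z', np.round(P[205:240:3,370:400:3,2],3).max(), 'spindle', ray(c,318,194,.05), P[185:203,308:328,2].max())
im2=cv2.resize(im[120:280,210:410],(800,640),interpolation=cv2.INTER_CUBIC)[:600]
cv2.imwrite('pics/crop1.png',im2)
E
python3 m.py
```

```text
orange [ 92.56382979 286.5212766 ] 226.67185974121094 665.5191040039062 diam 107.62461853027344
orange [242.17910448 260.2238806 ] 328.4700622558594 212.6417236328125 diam 74.558349609375
orange [232.1  222.46] 442.79486083984375 245.9539794921875 diam 57.18876266479492
orange [230.52777778 194.33333333] 530.786376953125 253.0587615966797 diam 41.700931549072266
yellow 23 377.4347826086956 229.7391304347826 [ 0.42100363 -0.20348599  0.03      ]
clip roi z 0.04 spindle [ 0.5288937  -0.01912795  0.05      ] 1.3660013864703444
```

View pics/crop1.png

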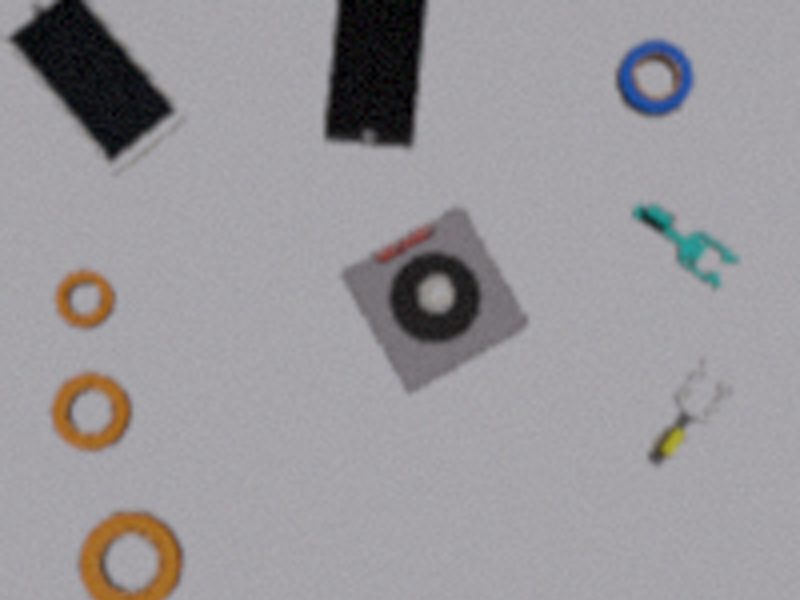

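View pics/side0.png

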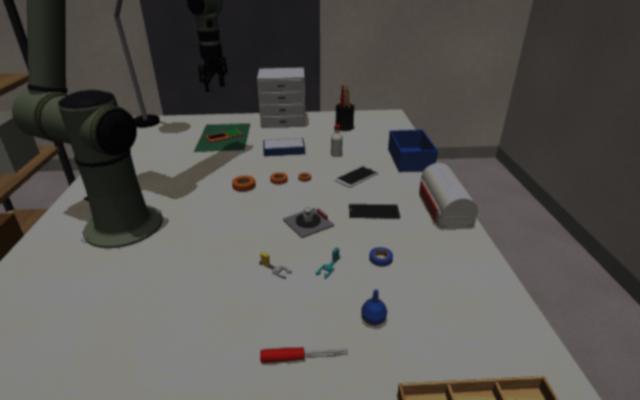

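Nothing ambiguous is left. The middle roll measures 57 mm across, against 42 and 75 mm for the others, and sits at about (0.443, 0.246). The yellow-tab clip at crop (670,442) heads at about -31°. The spindle is near (0.529, -0.019), with the cutter at yaw of about 37°. I'm moving above the roll.

{"fn": "drive_tool", "kwargs": {
  "deltas": [
    [0,0,0,-0.4,0.85,0.05,100],
    [0,0,0,-0.4,0.85,0.05,100],
    [0,0,0,-0.4,0.85,0.05,100],
    [0,0,0,-0.4,0.85,0.05,100],
    [0,0,0,-0.4,0.85,0.05,100],
    [0,0,0,-0.4,0.85,0.05,100],
    [0,0,0,-0.4,0.85,0.05,100],
    [0,0,0,-0.4,0.85,0.05,100]
  ]
}}

```text
clock: 0.87
position: [0.3711, 0.3309, 0.2168]
tcp_rot: [0.834, 0.552, -0.001, -0.001]
force: [0.7, 0.8, 0.4]
opening: 0.0852
```

{"fn": "drive_tool", "kwargs": {
  "deltas": [
    [0,0,0,-0.4,0.85,0.05,100],
    [0,0,0,-0.4,0.85,0.05,100],
    [0,0,-1,0,0,0,100],
    [0,0,-1,0,0,0,100],
    [0,0,-1,0,0,0,100],
    [0,0,-1,0,0,0,100],
    [0,0,-1,0,0,0,100],
    [0,0,-1,0,0,0,100]
  ]
}}

```text
clock: 1.53
position: [0.4143, 0.2798, 0.2119]
tcp_rot: [0.658, 0.753, -0.002, -0.0]
force: [0.4, 0.3, 0.0]
opening: 0.0851
```

{"fn": "drive_tool", "kwargs": {
  "deltas": [
    [0,0,-1,0,0,0,100],
    [0,0,-1,0,0,0,100],
    [0,0,-1,0,0,0,100],
    [0,0,-1,0,0,0,100],
    [0,0,-1,0,0,0,100],
    [0,0,-1,0,0,0,100],
    [0,0,0,0,0,0,100]
  ]
}}

```text
clock: 2.12
position: [0.4134, 0.279, 0.2106]
tcp_rot: [0.428, 0.904, -0.003, -0.002]
force: [-0.9, 0.3, -0.6]
opening: 0.0854
```

```bash
cat >> h.py <<'E'
from scipy.spatial.transform import Rotation as Ro
def st():
    s=readout.observe(); R=Ro.from_quat(s['tcp_rot']).as_matrix()
    print('t %.2f'%s['clock'],'pos',np.round(s['position'],4),'yaw %.1f'%np.degrees(np.arctan2(R[1,0],R[0,0])),'z',np.round(R[:,2],3),'F',np.round(s['force'],1),'open %.4f'%s['opening'])
    return s,R
def go(target,yaw=None):
    s,R=st(); d=R.T@(np.array(target)-s['position'])/.03
    o='' if yaw is None else ' rz units (do shift first) %.2f'%(-((yaw-np.degrees(np.arctan2(R[1,0],R[0,0]))+180)%360-180)/5)
    tilt=R.T@np.cross(R[:,2],[0,0,-1]); print('shift units',np.round(d,2),'tilt fix units',np.round(np.degrees(tilt)/5,2),o)
E
python3 - <<'E'
from h import *
st(); c=cam('wrist'); cv2.imwrite('pics/w1.png',c['img'])
hsv=cv2.cvtColor(c['img'],cv2.COLOR_BGR2HSV)
m=cv2.inRange(hsv,(8,110,70),(22,255,255))
cs,_=cv2.findContours(m,cv2.RETR_EXTERNAL,cv2.CHAIN_APPROX_NONE)
for k in cs:
    if cv2.contourArea(k)<300: continue
    w=np.array([ray(c,u,v,.018)[:2] for u,v in k[:,0]]); (x,y),rad=cv2.minEnclosingCircle((w*1000).astype(np.float32))
    print('orange',k[:,0].mean(0),x,y,'diam',2*rad)
go([.443,.246,.1])
E
```

```text
t 2.12 pos [0.4134 0.279  0.2106] yaw 129.3 z [-0.006 -0.004 -1.   ] F [-0.9  0.3 -0.6] open 0.0854
orange [229.71666667 244.575     ] 526.5413818359375 253.54562377929688 diam 46.03517150878906
orange [274.94047619 177.05952381] 440.6058349609375 247.201171875 diam 60.02192687988281
orange [323.0766129   55.41532258] 325.1767272949219 213.56942749023438 diam 77.292236328125
t 2.17 pos [0.4133 0.279  0.2106] yaw 129.1 z [-0.007 -0.004 -1.   ] F [-0.4 -0.3  0.1] open 0.0853
shift units [-1.48  0.1   3.68] tilt fix units [-0.09 -0.01  0.  ]
```

View pics/w1.png

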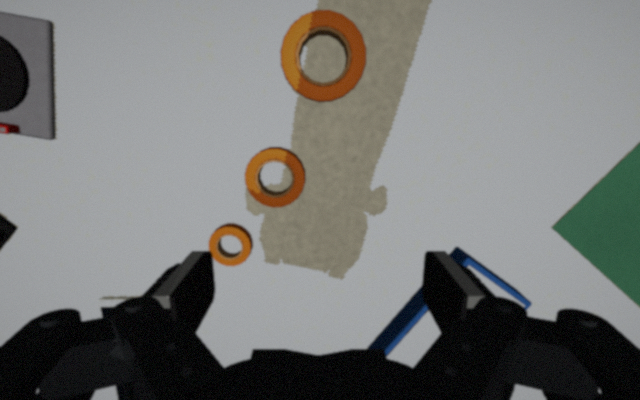

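The wrist view gives the middle roll at pixel (275,177), 60.0 mm across, at (0.4406, 0.2472).

{"fn": "drive_tool", "kwargs": {
  "deltas": [
    [0,0,0,-0.4,0,0.7,100],
    [0,0,0,-0.4,0,0.7,100],
    [0,0,0,-0.4,0,0.7,100],
    [0,0,0,-0.3,0,0.7,100],
    [0,0,0,0,0,0.7,100],
    [0,0,0,0,0,0.7,100],
    [0,0,0,0,0,0.7,100],
    [0,0,0,0,0,0,100]
  ]
}}

```text
clock: 2.83
position: [0.4449, 0.2433, 0.0601]
tcp_rot: [0.439, 0.899, -0.0, 0.0]
force: [-1.1, -0.1, 0.1]
opening: 0.0855
```

```bash
python3 -c "
from h import *
go([.4406,.2472,-.002],127)"
```

```text
t 2.83 pos [0.4449 0.2433 0.0601] yaw 128.0 z [ 0.001 -0.001 -1.   ] F [-1.1 -0.1  0.1] open 0.0855
shift units [ 0.19 -0.03  2.07] tilt fix units [-0.    0.01  0.  ]  rz units (do shift first) 0.20
```

{"fn": "drive_tool", "kwargs": {
  "deltas": [
    [0,0,0,0.2,-0.03,0.5,100],
    [0,0,0,0,0,0.5,100],
    [0,0,0,0,0,0.5,100],
    [0,0,0,0,0,0.4,100],
    [0,0,0,0,0,0.15,100],
    [0,0,0,0,0,0,100]
  ]
}}

```text
clock: 3.33
position: [0.4427, 0.2488, 0.0002]
tcp_rot: [0.443, 0.897, 0.001, 0.001]
force: [0.5, -0.9, 0.0]
opening: 0.0857
```

```bash
python3 -c "
from h import *
go([.4406,.2472,-.002],127)"
```

```text
t 3.33 pos [4.427e-01 2.488e-01 2.000e-04] yaw 127.4 z [ 0.003  0.    -1.   ] F [ 0.5 -0.9  0. ] open 0.0857
shift units [ 0.   -0.09  0.07] tilt fix units [0.03 0.02 0.  ]  rz units (do shift first) 0.08
```

{"fn": "drive_tool", "kwargs": {
  "deltas": [
    [0,0,0,0,-0.09,0.05,100],
    [0,0,0,0,0,0,0],
    [0,0,0,0,0,0,0],
    [0,0,0,0,0,0,0],
    [0,0,0,0,0,0,0],
    [0,0,0,0,0,0,0]
  ],
  "grip_force": 40
}}

```text
clock: 3.83
position: [0.4429, 0.2481, 0.0033]
tcp_rot: [0.444, 0.896, 0.003, 0.003]
force: [-0.7, 0.5, -0.7]
opening: 0.0584
```

{"fn": "drive_tool", "kwargs": {
  "deltas": [
    [0,0,0,0,0,0,0],
    [0,0,0,0,0,-0.7,0],
    [0,0,0,0,0,-0.7,0],
    [0,0,0,0,0,-0.9,0],
    [0,0,0,0,0,-0.9,0],
    [0,0,0,0,0,-0.9,0],
    [0,0,0,0,0,0,0]
  ]
}}

```text
clock: 4.42
position: [0.4398, 0.2468, 0.1296]
tcp_rot: [0.444, 0.896, 0.001, 0.001]
force: [1.7, 0.8, -0.8]
opening: 0.0585
```

```bash
cat > w.py <<'E'
from h import *
import sys
s,R=st(); c=cam('wrist'); cv2.imwrite(sys.argv[1],c['img'])
P=cloud(c); hsv=cv2.cvtColor(c['img'],cv2.COLOR_BGR2HSV)
m=cv2.inRange(hsv,(8,100,60),(22,255,255))&(((P-s['position'])**2).sum(-1)**.5<.06).astype(np.uint8)*255
Q=((P-s['position'])@R)[m>0]; print(len(Q))
if len(Q): print('tool-frame pct',np.round(np.percentile(Q,[1,5,50,95,99],axis=0)*1000,1).tolist())
E
python3 w.py pics/w2.png
```

```text
t 4.42 pos [0.4398 0.2468 0.1296] yaw 127.3 z [ 0.003  0.    -1.   ] F [ 1.7  0.8 -0.8] open 0.0585
11488
tool-frame pct [[-27.9, -29.7, -17.3], [-24.5, -28.2, -16.9], [0.4, -6.3, -15.8], [25.1, 23.2, -9.5], [28.3, 26.7, -2.5]]
```

View pics/w2.png

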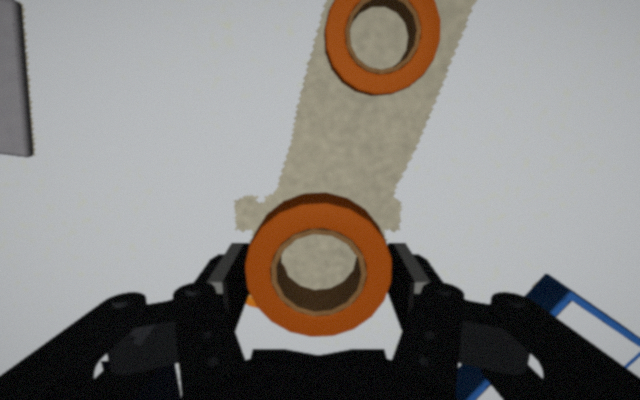

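Roll held, with its underside about 2 mm below the TCP. Next I fly to a viewpoint beside the spindle and measure both the spindle and the roll in the tool frame.

```bash
python3 -c "
from h import *
go([.60,.037,.16],127)"
```

```text
t 4.47 pos [0.4389 0.2465 0.1276] yaw 127.3 z [ 0.001 -0.001 -1.   ] F [-0.4  0.7 -0.3] open 0.0582
shift units [-8.81  0.04 -1.07] tilt fix units [0.   0.01 0.  ]  rz units (do shift first) 0.06
```

{"fn": "drive_tool", "kwargs": {
  "deltas": [
    [0,0,0,-0.6,0,-0.3,0],
    [0,0,0,-0.9,0,-0.3,0],
    [0,0,0,-1,0,-0.2,0],
    [0,0,0,-1,0,-0.1,0],
    [0,0,0,-1,0,-0.1,0],
    [0,0,0,-1,0,0,0],
    [0,0,0,-1,0,0,0],
    [0,0,0,-1,0,0,0]
  ]
}}

```text
clock: 5.13
position: [0.5718, 0.0647, 0.1486]
tcp_rot: [0.439, 0.899, -0.003, -0.006]
force: [0.5, 0.2, -0.3]
opening: 0.0586
```

{"fn": "drive_tool", "kwargs": {
  "deltas": [
    [0,0,0,-0.8,0,0,0],
    [0,0,0,-0.4,0,0,0],
    [0,0,0,0,0,0,0],
    [0,0,0,0,0,0,0]
  ]
}}

```text
clock: 5.47
position: [0.595, 0.0298, 0.1417]
tcp_rot: [0.442, 0.897, -0.005, -0.009]
force: [-0.4, -0.4, -1.3]
opening: 0.0587
```

```bash
cat > w2.py <<'E'
from h import *
import sys
s,R=st(); c=cam('wrist'); im=c['img']; cv2.imwrite(sys.argv[1],im)
P=cloud(c); hsv=cv2.cvtColor(im,cv2.COLOR_BGR2HSV)
T=(P-s['position'])@R
m=(cv2.inRange(hsv,(8,100,60),(22,255,255))>0)&(np.linalg.norm(T,axis=-1)<.06)
Q=T[m]; zt=np.percentile(Q[:,2],20); q=Q[abs(Q[:,2]-zt)<.0025]
print('roll top z',zt,'n',len(q),'centroid',q.mean(0)*1000,'mid',(np.percentile(q,1,axis=0)+np.percentile(q,99,axis=0))*500)
far=(c['range_z']>0)&(np.linalg.norm(T,axis=-1)>.065)&(np.linalg.norm(P[...,:2]-[.5289,-.0191],axis=-1)<.04)
for a,b in ((.011,.017),(.044,.056)):
    k=far&(P[...,2]>a)&(P[...,2]<b)
    if k.sum()>20:
        w=P[k]; lo,hi=np.percentile(w,[2,98],axis=0); v,u=np.nonzero(k)
        print('z',a,b,k.sum(),'mid',(lo+hi)/2,'size',hi-lo,'pix',u.mean(),v.mean())
E
python3 w2.py pics/w3.png
```

```text
t 5.47 pos [0.595  0.0298 0.1417] yaw 127.5 z [-0.02  -0.001 -1.   ] F [-0.4 -0.4 -1.3] open 0.0587
roll top z -0.01628103147263451 n 10601 centroid [  0.43437438  -2.47095322 -15.80992229] mid [  0.45006799  -1.05467933 -15.71581561]
z 0.011 0.017 6362 mid [ 0.53211221 -0.02045079  0.01388021] size [0.06514981 0.06518113 0.00292811] pix 313.1850047154983 86.30839358692235
z 0.044 0.056 1121 mid [ 0.53236127 -0.0203832   0.04992534] size [0.02132839 0.02122663 0.00547232] pix 313.04906333630686 83.99732381801962
```

View pics/w3.png

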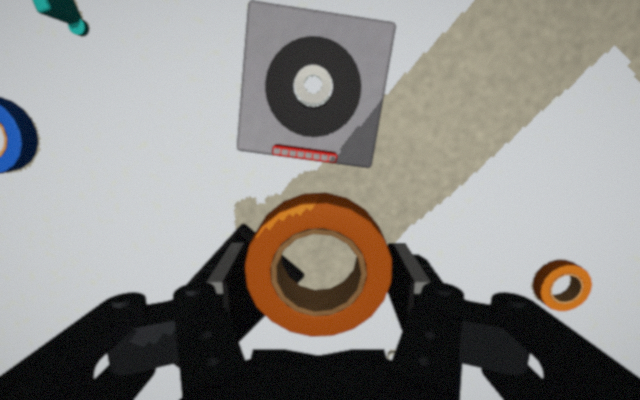

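```bash
cat > w4.py <<'E'
from h import *
s,R=st(); im=cv2.imread('pics/w3.png'); c=cam('wrist')
hsv=cv2.cvtColor(im,cv2.COLOR_BGR2HSV); m=cv2.inRange(hsv,(5,150,60),(22,255,255)); m[:185]=0; m[:,:235]=0; m[:,400:]=0
cs,h=cv2.findContours(m,cv2.RETR_CCOMP,cv2.CHAIN_APPROX_NONE)
zt=s['position'][2]+.0163
for k,hh in zip(cs,h[0]):
    if cv2.contourArea(k)<1500: continue
    w=np.array([ray(c,u,v,zt) for u,v in k[:,0]]); q=((w-s['position'])@R)[:,:2]*1000
    A=np.c_[2*q,np.ones(len(q))]; x=np.linalg.lstsq(A,(q**2).sum(1),rcond=None)[0]
    print('hole' if hh[3]>=0 else 'outer',x[:2],'diam',2*np.sqrt(x[2]+x[0]**2+x[1]**2), q.min(0),q.max(0))
go([.5323,-.0204,.09],127)
E
python3 w4.py
```

```text
t 5.52 pos [0.5947 0.0301 0.1416] yaw 127.5 z [-0.021 -0.001 -1.   ] F [-0.1 -0.1 -1.1] open 0.0585
outer [ 0.37797122 -2.59893633] diam 59.06347978577851 [-28.97747539 -33.03710082] [29.86052501 27.0573146 ]
hole [ 0.43187828 -0.66299257] diam 37.47164445629897 [-18.44313524 -19.57119279] [19.56898651 18.09966824]
t 5.57 pos [0.5946 0.0306 0.142 ] yaw 127.6 z [-0.02  -0.001 -1.   ] F [ 0.2  0.4 -1.7] open 0.0584
shift units [-0.1  -2.65  1.78] tilt fix units [-0.19 -0.13  0.  ]  rz units (do shift first) 0.12
```

The viewpoint image shows the spindle at pixel (313,84), which puts it at (0.5323, -0.0204). Its measured heights of 14 mm and 50 mm match the description. The roll is held centred to within 2 mm.

{"fn": "drive_tool", "kwargs": {
  "deltas": [
    [-0.2,-0.13,0,0,-0.5,0.2,0],
    [0,0,0,-0.1,-0.7,0.4,0],
    [0,0,0,0,-0.7,0.4,0],
    [0,0,0,0,-0.5,0.4,0],
    [0,0,0,0,-0.2,0.2,0],
    [0,0,0,0,0,0,0],
    [0,0,0,0,0,0,0]
  ]
}}

```text
clock: 6.15
position: [0.5287, -0.0102, 0.0938]
tcp_rot: [0.435, 0.9, 0.003, 0.0]
force: [0.3, 0.3, -0.5]
opening: 0.0586
```

```bash
python3 -c "
from h import *
go([.5337,-.0198,.0125],127)"
```

```text
t 6.15 pos [ 0.5287 -0.0102  0.0938] yaw 128.4 z [ 0.002  0.005 -1.   ] F [ 0.3  0.3 -0.5] open 0.0586
shift units [-0.36 -0.08  2.71] tilt fix units [ 0.05 -0.02  0.  ]  rz units (do shift first) 0.29
```

{"fn": "drive_tool", "kwargs": {
  "deltas": [
    [0,0,0.2,-0.36,-0.08,0.3,0],
    [0,0,0,0,0,0.3,0],
    [0,0,0,0,0,0,0],
    [0,0,0,0,0,0,0]
  ]
}}

```text
clock: 6.48
position: [0.5382, -0.0191, 0.0761]
tcp_rot: [0.442, 0.897, 0.004, 0.003]
force: [0.4, 0.1, -0.6]
opening: 0.0587
```

```bash
python3 -c "
from h import *
go([.5337,-.0198,.0125],127)
c=cam('side');cv2.imwrite('pics/s1.png',cv2.resize(c['img'][150:270,240:400],(800,600),interpolation=cv2.INTER_CUBIC))"
```

```text
t 6.48 pos [ 0.5382 -0.0191  0.0761] yaw 127.5 z [ 0.008  0.004 -1.   ] F [ 0.4  0.1 -0.6] open 0.0587
shift units [ 0.08 -0.15  2.12] tilt fix units [0.11 0.02 0.  ]  rz units (do shift first) 0.11
```

{"fn": "drive_tool", "kwargs": {
  "deltas": [
    [0.1,0,0.1,0.08,-0.15,0.2,0],
    [0,0,0,0,0,0.25,0],
    [0,0,0,0,0,0,0],
    [0,0,0,0,0,0,0]
  ]
}}

```text
clock: 6.87
position: [0.533, -0.0196, 0.0611]
tcp_rot: [0.446, 0.895, -0.0, 0.0]
force: [0.1, -0.5, -0.0]
opening: 0.0585
```

```bash
python3 -c "
from h import *
go([.5337,-.0198,.0125],127)"
```

```text
t 6.87 pos [ 0.533  -0.0196  0.0611] yaw 127.0 z [ 0.    -0.001 -1.   ] F [ 0.1 -0.5 -0. ] open 0.0585
shift units [-0.02  0.02  1.62] tilt fix units [-0.01  0.01  0.  ]  rz units (do shift first) 0.00
```

Aligned. I'm lowering step by step.

{"fn": "drive_tool", "kwargs": {
  "deltas": [
    [0,0,0,0,0,0.3,0],
    [0,0,0,0,0,0.25,0],
    [0,0,0,0,0,0.25,0],
    [0,0,0,0,0,0.25,0],
    [0,0,0,0,0,0,0]
  ]
}}

```text
clock: 7.28
position: [0.533, -0.0196, 0.0264]
tcp_rot: [0.446, 0.895, -0.0, 0.001]
force: [-0.5, -0.8, -0.6]
opening: 0.0583
```

```bash
python3 -c "
from h import *
go([.5337,-.0198,.0125],127)"
```

```text
t 7.28 pos [ 0.533  -0.0196  0.0264] yaw 127.0 z [ 0.001 -0.001 -1.   ] F [-0.5 -0.8 -0.6] open 0.0583
shift units [-0.02  0.01  0.46] tilt fix units [-0.    0.02  0.  ]  rz units (do shift first) 0.00
```

{"fn": "drive_tool", "kwargs": {
  "deltas": [
    [0,0,0,0,0,0.2,0],
    [0,0,0,0,0,0.15,0],
    [0,0,0,0,0,0.08,0],
    [0,0,0,0,0,0,0]
  ]
}}

```text
clock: 7.62
position: [0.5335, -0.0197, 0.0166]
tcp_rot: [0.446, 0.895, -0.0, 0.001]
force: [0.8, -0.7, -1.2]
opening: 0.0587
```

{"fn": "drive_tool", "kwargs": {
  "deltas": [
    [0,0,0,0,0,0,100],
    [0,0,0,0,0,0,100],
    [0,0,0,0,0,0,100],
    [0,0,0,0,0,0,100],
    [0,0,0,0,0,0,100],
    [0,0,0,0,0,-0.4,100],
    [0,0,0,0,0,-0.8,100],
    [0,0,0,0,0,-0.8,100]
  ]
}}

```text
clock: 8.28
position: [0.5295, -0.019, 0.0725]
tcp_rot: [0.446, 0.895, -0.002, -0.003]
force: [0.5, 0.1, 0.5]
opening: 0.0854
```

{"fn": "drive_tool", "kwargs": {
  "deltas": [
    [0,0,0,0,0.5,-0.9,100],
    [0,0,0,0,0.9,-0.5,100],
    [0,0,0,0,0.9,0,100],
    [0,0,0,0,0.5,0,100],
    [0,0,0,0,0,0,100]
  ]
}}

```text
clock: 8.7
position: [0.6007, 0.0325, 0.1204]
tcp_rot: [0.448, 0.894, -0.001, -0.001]
force: [-0.2, 0.4, -0.4]
opening: 0.0853
```

```bash
cat > w5.py <<'E'
from h import *
s,R=st(); c=cam('wrist'); im=c['img']; cv2.imwrite('pics/w4.png',im)
P=cloud(c); hsv=cv2.cvtColor(im,cv2.COLOR_BGR2HSV); near=np.linalg.norm(P[...,:2]-[.5323,-.0204],axis=-1)<.05
o=(cv2.inRange(hsv,(5,110,40),(22,255,255))>0)&near
w=P[o]; print('roll z',np.percentile(w[:,2],[5,50,80,95]))
t=w[w[:,2]>.028]; lo,hi=np.percentile(t,[1,99],axis=0); print('roll mid',(lo+hi)/2,hi-lo)
k=near&(P[...,2]>.044)&(P[...,2]<.056); lo,hi=np.percentile(P[k],[2,98],axis=0); print('head',(lo+hi)/2,hi-lo)
A=np.c_[t[:,:2],np.ones(len(t))]; print('slope',np.linalg.lstsq(A,t[:,2],rcond=None)[0])
E
python3 w5.py
```

```text
t 8.70 pos [0.6007 0.0325 0.1204] yaw 126.8 z [-0.002 -0.    -1.   ] F [-0.2  0.4 -0.4] open 0.0853
roll z [0.01423716 0.03166273 0.03231523 0.03295651]
roll mid [ 0.53331666 -0.01908971  0.03175742] [0.05601084 0.05604253 0.00400961]
head [ 0.53240245 -0.02046415  0.04991838] [0.02141732 0.02148806 0.00541957]
slope [ 0.07702512  0.06617595 -0.0066395 ]
```

```bash
sed -i 's/t=w\[w\[:,2\]>.028\]/t=w[w[:,2]>.0305]/' w5.py; python3 w5.py; python3 -c "
from h import *
go([.40,-.19,.2],59)"
```

```text
t 8.75 pos [0.5995 0.0319 0.12  ] yaw 126.8 z [-0.004 -0.001 -1.   ] F [-0.2 -0.7  0.5] open 0.0854
roll z [0.01428819 0.0316747  0.03234067 0.03296493]
roll mid [ 0.53326617 -0.01905326  0.0321873 ] [0.05573124 0.05568033 0.00326133]
head [ 0.53244043 -0.02048947  0.04986966] [0.02147906 0.02144898 0.00523735]
slope [ 0.08459756  0.07323902 -0.01019242]
t 8.80 pos [0.5979 0.0313 0.1194] yaw 126.8 z [-0.006 -0.001 -1.   ] F [-0.3 -0.1  0. ] open 0.0855
shift units [-1.95 -9.71 -2.64] tilt fix units [-0.06 -0.03  0.  ]  rz units (do shift first) 13.55
```

View pics/w4.png

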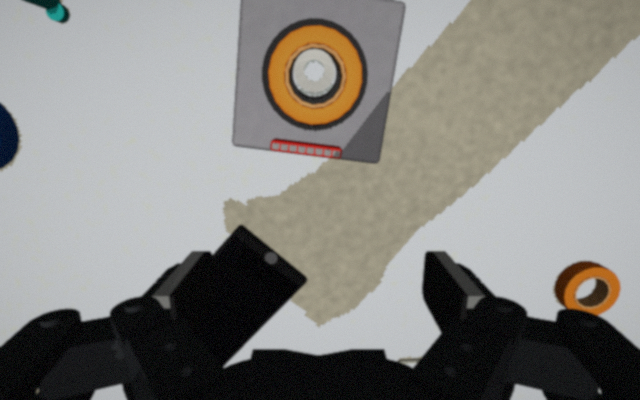

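```bash
python3 - <<'E'
from h import *
c=cam('wrist');P=cloud(c);d=np.linalg.norm(P[...,:2]-[.5333,-.0195],axis=-1)
k=(d>.02)&(d<.027)&(P[...,2]>.025)&(P[...,2]<.04);t=P[k]
print('top',np.linalg.lstsq(np.c_[t[:,:2]-[.5333,-.0195],np.ones(len(t))],t[:,2],rcond=None)[0])
k=(d>.039)&(d<.052)&(abs(P[...,2]-.008)<.004);t=P[k]
print('base',np.linalg.lstsq(np.c_[t[:,:2]-[.5333,-.0195],np.ones(len(t))],t[:,2],rcond=None)[0])
E
```

```text
top [5.09427701e-06 8.76985376e-04 3.18347833e-02]
base [0.00019045 0.00096386 0.00788565]
```

{"fn": "drive_tool", "kwargs": {
  "deltas": [
    [0,0,1,0,0,-0.9,100],
    [0,0,1,0,0,-0.9,100],
    [0,0,1,0,0,-0.9,100],
    [0,0,1,0,0,0,100],
    [0,0,1,0,0,0,100],
    [0,0,1,0,0,0,100],
    [0,0,1,0,0,0,100],
    [0,0,1,0,0,0,100]
  ]
}}

```text
clock: 9.52
position: [0.585, 0.0249, 0.1975]
tcp_rot: [0.741, 0.672, -0.011, -0.008]
force: [0.1, 0.5, 0.6]
opening: 0.0853
```

{"fn": "drive_tool", "kwargs": {
  "deltas": [
    [0,0,1,0,0,0,100],
    [0,0,1,0,0,0,100],
    [0,0,1,0,0,0,100],
    [0,0,1,0,0,0,100],
    [0,0,1,0,0,0,100],
    [0,0,0,0,0,0,100]
  ]
}}

```text
clock: 10.02
position: [0.5754, 0.0198, 0.1931]
tcp_rot: [0.876, 0.481, -0.018, -0.009]
force: [0.5, -0.1, 0.6]
opening: 0.0855
```

```bash
python3 -c "
from h import *
go([.40,-.19,.2],59)"
```

```text
t 10.02 pos [0.5754 0.0198 0.1931] yaw 57.6 z [-0.041 -0.002 -0.999] F [ 0.5 -0.1  0.6] open 0.0855
shift units [-9.04 -1.19  0.02] tilt fix units [-0.38  0.27  0.  ]  rz units (do shift first) -0.28
```

The roll lies flat: its top is at 31.8 mm with slope of about 0.001, and it is about 1 to 1.5 mm off the axis. Now the clip.

{"fn": "drive_tool", "kwargs": {
  "deltas": [
    [-0.38,0.27,0,-0.6,0,0,100],
    [0,0,0,-0.9,0.2,0,100],
    [0,0,0,-1,0.3,0,100],
    [0,0,0,-1,0.3,0,100],
    [0,0,0,-1,0.3,0,100],
    [0,0,0,-1,0.3,0,100],
    [0,0,0,-1,0.3,0,100],
    [0,0,0,-1,0.2,0,100]
  ]
}}

```text
clock: 10.68
position: [0.4938, -0.206, 0.1884]
tcp_rot: [0.87, 0.493, -0.003, -0.004]
force: [1.2, -0.5, -0.2]
opening: 0.0852
```

```bash
python3 -c "
from h import *
go([.49,-.245,.19],59)"
```

```text
t 10.68 pos [ 0.4938 -0.206   0.1884] yaw 59.0 z [-0.009  0.004 -1.   ] F [ 1.2 -0.5 -0.2] open 0.0852
shift units [-1.18  0.56 -0.06] tilt fix units [-0.12  0.01  0.  ]  rz units (do shift first) 0.01
```

{"fn": "drive_tool", "kwargs": {
  "deltas": [
    [-0.1,0,0,-0.5,0.2,0,100],
    [0,0,0,-0.5,0.2,0.5,100],
    [0,0,0,-0.1,0.1,0.5,100],
    [0,0,0,0,0,0,100],
    [0,0,0,0,0,0,100]
  ]
}}

```text
clock: 11.1
position: [0.4812, -0.251, 0.1564]
tcp_rot: [0.871, 0.491, -0.003, -0.001]
force: [0.5, 0.5, -0.1]
opening: 0.0851
```

```bash
cat > clip.py <<'E'
from h import *
import sys
s,R=st(); c=cam('wrist'); im=c['img']; cv2.imwrite(sys.argv[1],im)
P=cloud(c); hsv=cv2.cvtColor(im,cv2.COLOR_BGR2HSV)
y=(cv2.inRange(hsv,(22,90,60),(36,255,255))>0)&(np.linalg.norm(P[...,:2]-[.421,-.203],axis=-1)<.06)
w=P[y]; zt=np.percentile(w[:,2],90); t=w[w[:,2]>zt-.004]
(x,yy),(a,b),an=cv2.minAreaRect((t[:,:2]*1000).astype(np.float32)); print('tab top z',zt,'n',len(t),'mid',x,yy,'size',a,b,'ang',an,'mean',t.mean(0))
k=(np.linalg.norm(P[...,:2]-[.45,-.22],axis=-1)<.07)&(P[...,2]>.0035)&(P[...,2]<.009)
q=P[k][:,:2]; print('flat n',len(q))
d=q-q.mean(0); u=np.linalg.svd(d,full_matrices=False)[2][0]; u*=np.sign(u[0]); print('heading',np.degrees(np.arctan2(u[1],u[0])),'len',np.ptp(np.percentile(d@u,[.5,99.5])),'wid',np.ptp(np.percentile(d@[-u[1],u[0]],[.5,99.5])))
print('line tab->flat centroid',q.mean(0), np.degrees(np.arctan2(*(q.mean(0)-t.mean(0)[:2])[::-1])))
E
python3 clip.py pics/w5.png
```

```text
t 11.10 pos [ 0.4812 -0.251   0.1564] yaw 58.8 z [-0.006 -0.001 -1.   ] F [ 0.5  0.5 -0.1] open 0.0851
tab top z 0.0366885689388718 n 415 mid 420.0710144042969 -204.4752655029297 size 10.577413558959961 25.715496063232422 ang 49.51451873779297 mean [ 0.41849988 -0.20318645  0.03695457]
flat n 1376
heading -36.44798276067233 len 0.09040814007780401 wid 0.030627284691807984
line tab->flat centroid [ 0.44951803 -0.22609278] -36.44518262735931
```

View pics/w5.png

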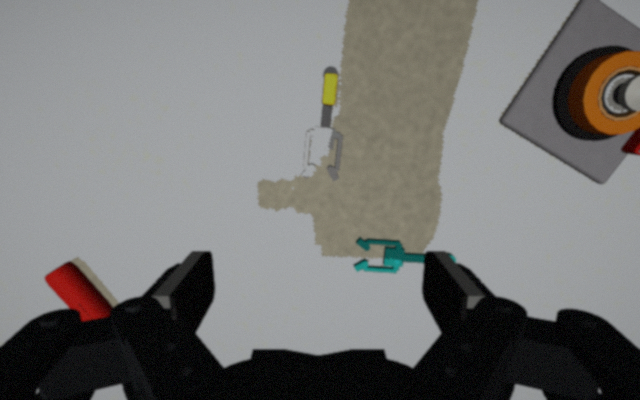

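The wrist view shows the tab at pixel (330,88) and the clip body below it pointing down the picture. The clip reads 90 x 31 mm with the tab top at 37 mm, as described, and its heading is about -37°.

```bash
python3 -c "
from h import *
go([.4193,-.2038,.07],53)"
```

```text
t 11.15 pos [ 0.4811 -0.2507  0.1564] yaw 58.9 z [-0.007 -0.001 -1.   ] F [-0.6  0.3  0. ] open 0.0854
shift units [ 0.28 -2.56  2.89] tilt fix units [-0.06  0.04  0.  ]  rz units (do shift first) 1.17
```

{"fn": "drive_tool", "kwargs": {
  "deltas": [
    [0,0,0,0.1,-0.5,0.3,70],
    [0,0,0,0.1,-0.7,0.6,70],
    [0,0,0,0.1,-0.7,0.6,70],
    [0,0,0,0,-0.5,0.6,70],
    [0,0,0,0,-0.1,0.5,70],
    [0,0,0.6,0,0,0,70],
    [0,0,0.6,0,0,0,70],
    [0,0,0,0,0,0,70]
  ]
}}

```text
clock: 11.82
position: [0.42, -0.1978, 0.081]
tcp_rot: [0.893, 0.45, -0.001, 0.001]
force: [0.5, 0.2, 0.1]
opening: 0.06
```

```bash
python3 -c "
from h import *
go([.4193,-.2038,.008],53)"
```

```text
t 11.82 pos [ 0.42   -0.1978  0.081 ] yaw 53.5 z [-0.002 -0.002 -1.   ] F [0.5 0.2 0.1] open 0.0600
shift units [-0.17  0.1   2.43] tilt fix units [0.   0.04 0.  ]  rz units (do shift first) 0.10
```

{"fn": "drive_tool", "kwargs": {
  "deltas": [
    [0,0,0.1,-0.17,0.1,0.2,60],
    [0,0,0,0,0,0.3,60],
    [0,0,0,0,0,0.3,60],
    [0,0,0,0,0,0,60]
  ]
}}

```text
clock: 12.15
position: [0.4214, -0.2042, 0.0571]
tcp_rot: [0.893, 0.449, -0.0, 0.003]
force: [-0.6, 0.3, 0.1]
opening: 0.0513
```

```bash
python3 -c "
from h import *
go([.4193,-.2038,.008],53)
c=cam('wrist'); P=cloud(c); hsv=cv2.cvtColor(c['img'],cv2.COLOR_BGR2HSV); s,R=st()
cv2.imwrite('pics/w6.png',c['img'])
y=(cv2.inRange(hsv,(22,90,60),(36,255,255))>0); T=((P-s['position'])@R)[y]; T=T[np.linalg.norm(T,axis=1)<.06]
print(len(T),np.round(np.percentile(T,[2,50,98],axis=0)*1000,1))"
```

```text
t 12.15 pos [ 0.4214 -0.2042  0.0571] yaw 53.4 z [ 0.002 -0.005 -1.   ] F [-0.6  0.3  0.1] open 0.0513
shift units [-0.03 -0.07  1.64] tilt fix units [0.06 0.03 0.  ]  rz units (do shift first) 0.07
t 12.20 pos [ 0.4215 -0.2043  0.0575] yaw 53.4 z [ 0.002 -0.005 -1.   ] F [-0.4 -0.9  0.3] open 0.0512
1021 [[ -5.7 -14.4  20.7]
 [ -1.1  -7.5  22.3]
 [  3.4   6.5  49. ]]
```

{"fn": "drive_tool", "kwargs": {
  "deltas": [
    [0,0,0.07,-0.04,-0.1,0.3,60],
    [0,0,0,0,0,0.4,60],
    [0,0,0,0,0,0.4,60],
    [0,0,0,0,0,0.3,60],
    [0,0,0,0,0,0.15,60],
    [0,0,0,0,0,0,60]
  ]
}}

```text
clock: 12.7
position: [0.4196, -0.2047, 0.0091]
tcp_rot: [0.895, 0.447, 0.0, 0.003]
force: [-0.0, 0.1, 1.1]
opening: 0.0513
```

```bash
python3 -c "
from h import *
go([.4193,-.2038,.008],53)"
```

```text
t 12.70 pos [ 0.4196 -0.2047  0.0091] yaw 53.1 z [ 0.003 -0.006 -1.   ] F [-0.   0.1  1.1] open 0.0513
shift units [ 0.02 -0.03  0.04] tilt fix units [0.07 0.03 0.  ]  rz units (do shift first) 0.02
```

{"fn": "drive_tool", "kwargs": {
  "deltas": [
    [0.07,0,0,0,0,0,0],
    [0,0,0,0,0,0,0],
    [0,0,0,0,0,0,0],
    [0,0,0,0,0,0,0],
    [0,0,0,0,0,0,0],
    [0,0,0,0,0,0,0],
    [0,0,0,0,0,0,0],
    [0,0,0,0,0,0,0]
  ],
  "grip_force": 80
}}

```text
clock: 13.37
position: [0.4208, -0.2054, 0.0109]
tcp_rot: [0.895, 0.447, -0.001, 0.001]
force: [0.2, -0.1, -1.0]
opening: 0.0084
```

{"fn": "drive_tool", "kwargs": {
  "deltas": [
    [0,0,0,0,0,-0.3,0],
    [0,0,0,0,0,-0.5,0],
    [0,0,0,0,0,-0.7,0],
    [0,0,0,0,0,-0.7,0],
    [0,0,0,0,0,-0.7,0],
    [0,0,0,0,0,0,0]
  ]
}}

```text
clock: 13.87
position: [0.4187, -0.2037, 0.1025]
tcp_rot: [0.894, 0.447, -0.002, -0.001]
force: [1.7, -1.1, 0.1]
opening: 0.0083
```

```bash
cat > cl2.py <<'E'
from h import *
import sys
s,R=st(); c=cam('wrist'); im=c['img']; cv2.imwrite(sys.argv[1],im)
P=cloud(c); T=(P-s['position'])@R; hsv=cv2.cvtColor(im,cv2.COLOR_BGR2HSV)
# clip flat body: in the tool frame just below the pads, ahead along +y
k=(abs(T[...,0])<.03)&(T[...,1]>-.03)&(T[...,1]<.095)&(T[...,2]>-.012)&(T[...,2]<.03)&(c['range_z']>0)
q=T[k]; print(len(q))
for lo in np.arange(-.03,.09,.01):
    b=q[(q[:,1]>=lo)&(q[:,1]<lo+.01)]
    if len(b)>10: print(round(lo*1000),len(b),np.round(np.percentile(b[:,[0,2]],[3,50,97],axis=0)*1000,1).tolist())
E
python3 cl2.py pics/w7.png
```

```text
t 13.87 pos [ 0.4187 -0.2037  0.1025] yaw 53.1 z [-0.004  0.    -1.   ] F [ 1.7 -1.1  0.1] open 0.0083
1937
-30 86 [[-2.7, 3.3], [0.4, 5.6], [3.5, 9.8]]
-20 912 [[-8.6, -11.4], [0.8, 0.6], [10.0, 5.8]]
-10 139 [[-16.4, -11.8], [12.1, -9.5], [17.3, -6.4]]
20 143 [[-4.4, 3.3], [0.8, 4.1], [5.6, 5.2]]
30 416 [[-4.5, 3.2], [0.8, 4.1], [5.7, 5.2]]
40 241 [[-7.0, 3.4], [0.4, 4.2], [8.5, 5.3]]
```

View pics/w7.png

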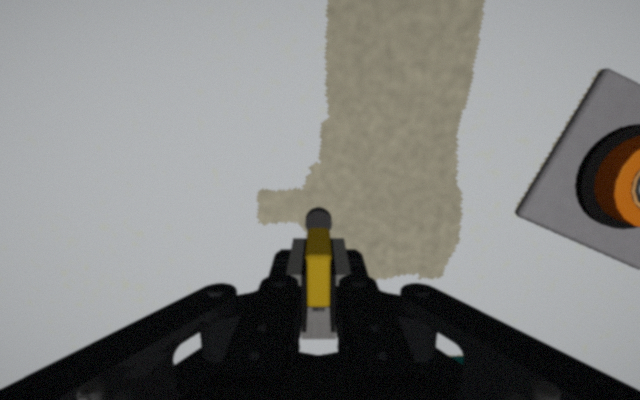

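Clip held: the body is centred at tool x of about 0.7 mm, level, with its underside about 10 mm below the TCP. I'm flying to the start of the insertion line, 50 mm short of home.

```bash
python3 -c "
from h import *
go([.4497,.041,.10],53)"
```

```text
t 13.92 pos [ 0.4181 -0.2033  0.101 ] yaw 53.1 z [-0.005  0.001 -1.   ] F [ 0.7 -0.1 -1.5] open 0.0083
shift units [ 7.14 -4.05  0.03] tilt fix units [-0.05  0.03  0.  ]  rz units (do shift first) 0.02
```

{"fn": "drive_tool", "kwargs": {
  "deltas": [
    [0,0,0,0.4,-0.2,0,0],
    [0,0,0,0.7,-0.4,0,0],
    [0,0,0,0.9,-0.5,0,0],
    [0,0,0,0.9,-0.5,0,0],
    [0,0,0,0.9,-0.5,0,0],
    [0,0,0,0.9,-0.5,0,0],
    [0,0,0,0.8,-0.5,0,0],
    [0,0,0,0.6,-0.4,0,0]
  ]
}}

```text
clock: 14.58
position: [0.443, 0.0099, 0.0965]
tcp_rot: [0.897, 0.442, -0.004, -0.002]
force: [0.1, 0.2, 0.1]
opening: 0.0084
```

{"fn": "drive_tool", "kwargs": {
  "deltas": [
    [0,0,0,0.5,-0.3,0,0],
    [0,0,0,0.3,-0.2,0,0],
    [0,0,0,0,0,0,0],
    [0,0,0,0,0,0,0]
  ]
}}

```text
clock: 14.92
position: [0.4419, 0.0445, 0.0931]
tcp_rot: [0.895, 0.445, -0.007, -0.004]
force: [-0.9, -0.7, -2.1]
opening: 0.0085
```

```bash
python3 -c "
from h import *
go([.4497,.041,.0457],53)"
```

```text
t 14.92 pos [0.4419 0.0445 0.0931] yaw 52.9 z [-0.015  0.001 -1.   ] F [-0.9 -0.7 -2.1] open 0.0085
shift units [0.08 0.3  1.57] tilt fix units [-0.15  0.1   0.  ]  rz units (do shift first) -0.02
```

{"fn": "drive_tool", "kwargs": {
  "deltas": [
    [-0.15,0.1,0,0.08,0,0.3,0],
    [0,0,0,0,0.1,0.4,0],
    [0,0,0,0,0.1,0.4,0],
    [0,0,0,0,0,0.2,0],
    [0,0,0,0,0,0,0],
    [0,0,0,0,0,0,0]
  ]
}}

```text
clock: 15.42
position: [0.4464, 0.039, 0.0509]
tcp_rot: [0.896, 0.443, -0.001, 0.0]
force: [-0.2, -0.9, -0.7]
opening: 0.0083
```

```bash
python3 -c "
from h import *
go([.4497,.041,.0457],53)
c=cam('wrist'); cv2.imwrite('pics/w8.png',c['img'])
go([.4497,.041,.0457],53)"
```

```text
t 15.42 pos [0.4464 0.039  0.0509] yaw 52.6 z [-0.002 -0.001 -1.   ] F [-0.2 -0.9 -0.7] open 0.0083
shift units [0.12 0.05 0.17] tilt fix units [-0.01  0.03  0.  ]  rz units (do shift first) -0.07
t 15.47 pos [0.4463 0.039  0.051 ] yaw 52.6 z [-0.002 -0.002 -1.   ] F [-0.7 -0.6 -0.6] open 0.0086
shift units [0.12 0.05 0.18] tilt fix units [-0.01  0.03  0.  ]  rz units (do shift first) -0.07
```

{"fn": "drive_tool", "kwargs": {
  "deltas": [
    [0,0.03,-0.07,0.12,0.05,0.17,0],
    [0,0,0,0,0,0,0],
    [0,0,0,0,0,0,0]
  ]
}}

```text
clock: 15.72
position: [0.4508, 0.0407, 0.0465]
tcp_rot: [0.895, 0.446, 0.001, -0.0]
force: [-0.8, 0.3, -0.8]
opening: 0.0083
```

```bash
python3 -c "
from h import *
go([.4497,.041,.0457],53)
c=cam('side'); x,y=proj(c,np.array([.5323,-.0204,.04])); print(x,y)
x,y=int(x),int(y); cv2.imwrite('pics/s2.png',cv2.resize(c['img'][y-40:y+35,x-65:x+35],(800,600),interpolation=cv2.INTER_CUBIC))"
```

```text
t 15.72 pos [0.4508 0.0407 0.0465] yaw 53.0 z [ 0.001  0.001 -1.   ] F [-0.8  0.3 -0.8] open 0.0083
shift units [-0.01 -0.04  0.03] tilt fix units [ 0.01 -0.01  0.  ]  rz units (do shift first) -0.01
307.65974300359363 210.71630961310913
```

View pics/s2.png

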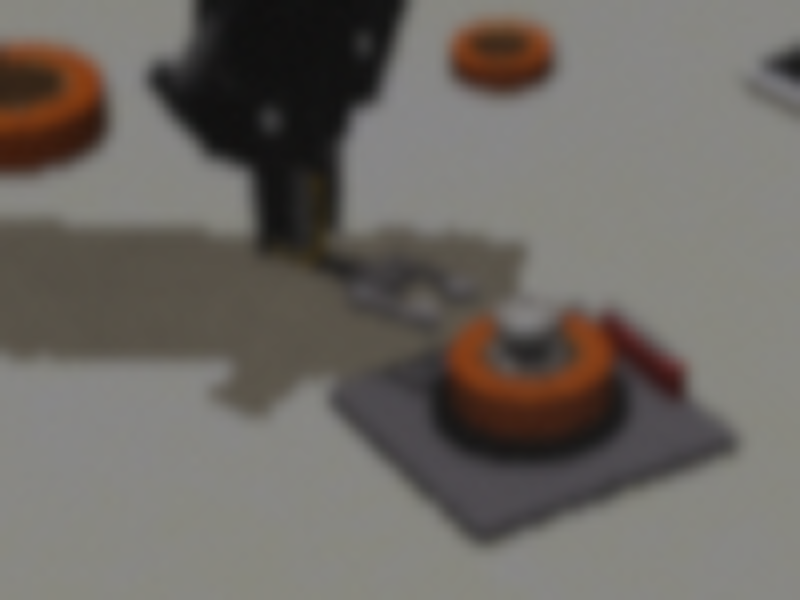

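The side crop shows the clip level at about hub-top height, its jaws pointing straight at the spindle neck at (525,345). Advancing.

{"fn": "drive_tool", "kwargs": {
  "deltas": [
    [0,0,0,0,0.15,0.06,0],
    [0,0,0,0,0.25,0,0],
    [0,0,0,0,0.25,0,0],
    [0,0,0,0,0.2,0,0],
    [0,0,0,0,0,0,0]
  ]
}}

```text
clock: 16.18
position: [0.4745, 0.0238, 0.0455]
tcp_rot: [0.895, 0.446, 0.002, 0.001]
force: [-0.1, 0.2, -0.7]
opening: 0.0086
```

```bash
python3 -c "
from h import *
go([.4896,.0109,.0447],53)"
```

```text
t 16.18 pos [0.4745 0.0238 0.0455] yaw 53.0 z [ 0.004 -0.    -1.   ] F [-0.1  0.2 -0.7] open 0.0086
shift units [-0.04  0.66  0.03] tilt fix units [ 0.04 -0.03  0.  ]  rz units (do shift first) 0.00
```

{"fn": "drive_tool", "kwargs": {
  "deltas": [
    [0,0,0,-0.04,0.1,0.04,0],
    [0,0,0,0,0.1,0,0],
    [0,0,0,0,0,0,0]
  ]
}}

```text
clock: 16.43
position: [0.4788, 0.0188, 0.044]
tcp_rot: [0.895, 0.446, 0.002, -0.0]
force: [0.1, 1.3, -0.9]
opening: 0.0085
```

```bash
python3 -c "
from h import *
go([.4896,.0109,.0447],53)"
```

```text
t 16.43 pos [0.4788 0.0188 0.044 ] yaw 53.0 z [ 0.003  0.002 -1.   ] F [ 0.1  1.3 -0.9] open 0.0085
shift units [ 0.    0.45 -0.02] tilt fix units [ 0.01 -0.03  0.  ]  rz units (do shift first) -0.00
```

{"fn": "drive_tool", "kwargs": {
  "deltas": [
    [0,0,0,0,0.1,0,0],
    [0,0,0,0,0.1,0,0],
    [0,0,0,0,0,0,0]
  ]
}}

```text
clock: 16.68
position: [0.4811, 0.0168, 0.0432]
tcp_rot: [0.895, 0.447, 0.0, -0.003]
force: [-1.5, 2.5, 0.7]
opening: 0.0083
```

{"fn": "drive_tool", "kwargs": {
  "deltas": [
    [0,0,0,0,0.08,0,0],
    [0,0,0,0,0,0,0]
  ]
}}

```text
clock: 16.85
position: [0.4817, 0.0163, 0.0428]
tcp_rot: [0.894, 0.447, -0.0, -0.005]
force: [-2.5, 3.4, 0.7]
opening: 0.0088
```

```bash
python3 -c "
from h import *
go([.4896,.0109,.0447],53)"
```

```text
t 16.85 pos [0.4817 0.0163 0.0428] yaw 53.1 z [-0.005  0.008 -1.   ] F [-2.5  3.4  0.7] open 0.0088
shift units [ 0.02  0.32 -0.07] tilt fix units [-0.1  -0.04  0.  ]  rz units (do shift first) 0.02
```

{"fn": "drive_tool", "kwargs": {
  "deltas": [
    [-0.1,0,0,0,0.15,-0.05,0],
    [0,0,0,0,0.12,0,0]
  ]
}}

```text
clock: 17.02
position: [0.4852, 0.0132, 0.0434]
tcp_rot: [0.894, 0.448, 0.0, -0.003]
force: [-5.1, 6.0, -0.3]
opening: 0.0085
```

```bash
python3 -c "
from h import *
go([.4896,.0109,.0447],53)"
```

```text
t 17.02 pos [0.4852 0.0132 0.0434] yaw 53.2 z [-0.003  0.006 -1.   ] F [-5.1  6.  -0.3] open 0.0085
shift units [ 0.03  0.16 -0.04] tilt fix units [-0.07 -0.04  0.  ]  rz units (do shift first) 0.04
```

{"fn": "drive_tool", "kwargs": {
  "deltas": [
    [-0.07,0,0,0.03,0.12,-0.03,0],
    [0,0,0,0,0.08,0,0]
  ]
}}

```text
clock: 17.18
position: [0.4862, 0.0125, 0.0429]
tcp_rot: [0.894, 0.448, -0.001, -0.004]
force: [-4.4, 5.7, 0.4]
opening: 0.0087
```

```bash
python3 -c "
from h import *
go([.4896,.0109,.0447],53)"
```

```text
t 17.18 pos [0.4862 0.0125 0.0429] yaw 53.3 z [-0.006  0.007 -1.   ] F [-4.4  5.7  0.4] open 0.0087
shift units [ 0.03  0.12 -0.06] tilt fix units [-0.1  -0.03  0.  ]  rz units (do shift first) 0.05
```

{"fn": "drive_tool", "kwargs": {
  "deltas": [
    [-0.1,0,0,0.03,0.16,-0.06,0],
    [0,0,0,0,0.14,-0.02,0]
  ]
}}

```text
clock: 17.35
position: [0.4884, 0.0106, 0.0435]
tcp_rot: [0.893, 0.449, -0.002, -0.005]
force: [-4.9, 6.0, -2.4]
opening: 0.0083
```

```bash
python3 -c "
from h import *
go([.4896,.0109,.0447],53)"
```

```text
t 17.35 pos [0.4884 0.0106 0.0435] yaw 53.4 z [-0.009  0.008 -1.   ] F [-4.9  6.  -2.4] open 0.0083
shift units [ 0.03  0.03 -0.04] tilt fix units [-0.13 -0.01  0.  ]  rz units (do shift first) 0.08
```

{"fn": "drive_tool", "kwargs": {
  "deltas": [
    [-0.12,0,0.06,0.02,0.16,-0.04,0],
    [0,0,0,0,0.12,-0.02,0]
  ]
}}

```text
clock: 17.52
position: [0.4934, 0.0068, 0.0443]
tcp_rot: [0.894, 0.447, -0.001, -0.002]
force: [-1.2, 3.6, -2.5]
opening: 0.0086
```

```bash
python3 -c "
from h import *
go([.4896,.0109,.0447],53)"
```

```text
t 17.52 pos [0.4934 0.0068 0.0443] yaw 53.1 z [-0.004  0.003 -1.   ] F [-1.2  3.6 -2.5] open 0.0086
shift units [ 0.03 -0.18 -0.01] tilt fix units [-0.05  0.    0.  ]  rz units (do shift first) 0.02
```

The push dropped from 7.5 N to 3 N at about the expected travel, which suggests a snap. I'll press a little more to confirm the bore's back is seated.

{"fn": "drive_tool", "kwargs": {
  "deltas": [
    [0,0,0,0.03,0.08,0,0],
    [0,0,0,0,0.08,0,0],
    [0,0,0,0,0,0,0]
  ]
}}

```text
clock: 17.77
position: [0.4961, 0.0049, 0.0439]
tcp_rot: [0.894, 0.447, -0.003, -0.004]
force: [-4.2, 4.2, -0.4]
opening: 0.0085
```

```bash
python3 - <<'E'
from h import *
go([.4896,.0109,.0447],53)
c=cam('side'); x,y=307,211; cv2.imwrite('pics/s3.png',cv2.resize(c['img'][y-40:y+35,x-65:x+35],(800,600),interpolation=cv2.INTER_CUBIC))
E
```

```text
t 17.77 pos [0.4961 0.0049 0.0439] yaw 53.1 z [-0.009  0.004 -1.   ] F [-4.2  4.2 -0.4] open 0.0085
shift units [ 0.03 -0.29 -0.03] tilt fix units [-0.1   0.02  0.  ]  rz units (do shift first) 0.03
```

View pics/s3.png

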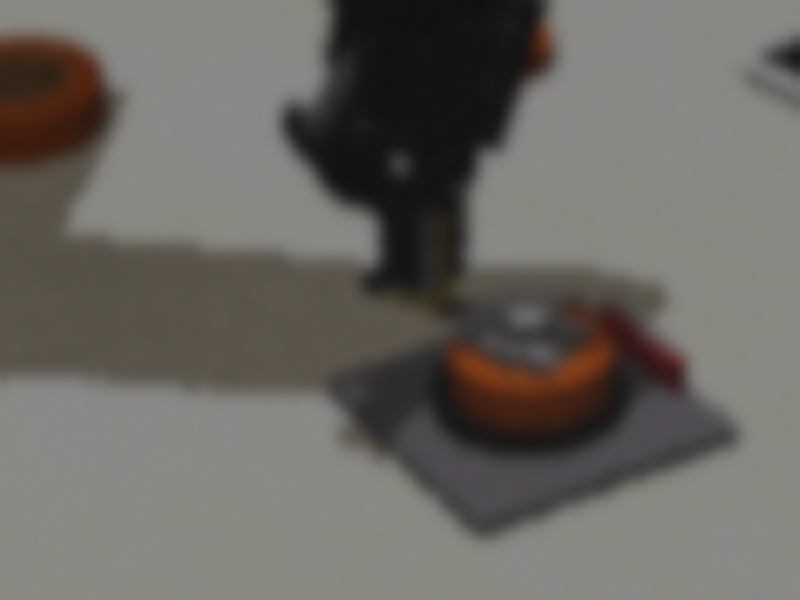

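The side crop shows the clip round the spindle under the head at (525,340), above the roll. The force rose again to 6 N under the extra push, so it is against a firm stop. I'm relieving the spring, then letting go.

{"fn": "drive_tool", "kwargs": {
  "deltas": [
    [-0.1,0,0,0,-0.12,0,0],
    [0,0,0,0,-0.1,0,0],
    [0,0,0,0,0,0,0]
  ]
}}

```text
clock: 18.07
position: [0.4915, 0.0082, 0.0439]
tcp_rot: [0.895, 0.447, -0.001, 0.002]
force: [-1.9, 0.4, -0.9]
opening: 0.0084
```

```bash
python3 -c "
from h import *
go([.4896,.0109,.0447],53)"
```

```text
t 18.07 pos [0.4915 0.0082 0.0439] yaw 53.1 z [ 0.    -0.003 -1.   ] F [-1.9  0.4 -0.9] open 0.0084
shift units [ 0.03 -0.1  -0.03] tilt fix units [0.02 0.03 0.  ]  rz units (do shift first) 0.02
```

{"fn": "drive_tool", "kwargs": {
  "deltas": [
    [0,0,0,0,0,0,60],
    [0,0,0,0,0,0,60],
    [0,0,0,0,0,0,60],
    [0,0,0,0,0,0,60],
    [0,0,0,0,0,-0.3,60],
    [0,0,0,0,0,-0.6,60],
    [0,0,0,0,0,-0.8,60],
    [0,0,0,0,0,-0.8,60]
  ]
}}

```text
clock: 18.73
position: [0.493, 0.0063, 0.1208]
tcp_rot: [0.895, 0.446, -0.001, 0.004]
force: [0.3, -0.8, -0.4]
opening: 0.051
```

{"fn": "drive_tool", "kwargs": {
  "deltas": [
    [0,0,0,0,0.2,-0.8,60],
    [0,0,0,0,0.6,-0.6,60],
    [0,0,0,0,0.9,0,60],
    [0,0,0,0,0.9,0,60],
    [0,0,0,0,0.9,0,60],
    [0,0,0,0,0.7,0,60],
    [0,0,0,0,0,0,60],
    [0,0,0,0,0,0,60]
  ]
}}

```text
clock: 19.4
position: [0.6022, -0.0738, 0.1813]
tcp_rot: [0.895, 0.447, 0.006, 0.01]
force: [-0.4, -0.7, -1.4]
opening: 0.0512
```

```bash
python3 - <<'E'
from h import *
st(); c=cam('wrist'); im=c['img']; P=cloud(c); S=np.array([.5323,-.0204])
u,v=map(int,proj(c,np.array([.52,-.01,.035]))); print(u,v)
x0=min(max(u-100,0),440);y0=min(max(v-75,0),250)
cv2.imwrite('pics/w9.png',cv2.resize(im[y0:y0+150,x0:x0+200],(800,600),interpolation=cv2.INTER_CUBIC))
near=np.linalg.norm(P[...,:2]-S,axis=-1)
k=(near<.02)&(P[...,2]>.0455)&(P[...,2]<.056); lo,hi=np.percentile(P[k],[2,98],axis=0); H=(lo+hi)/2; print('head',H)
hd=np.array([.8,-.6]); pr=np.array([.6,.8])
k=(near<.08)&(P[...,2]>.0335)&(P[...,2]<.0445); q=P[k]; a=(q[:,:2]-H[:2])@hd; b=(q[:,:2]-H[:2])@pr
hsv=cv2.cvtColor(im,cv2.COLOR_BGR2HSV)[k]; g=(hsv[:,1]<90)
print('clip-ish n',g.sum(),'along',np.percentile(a[g],[0.5,1,50,99,99.5]),'across',np.percentile(b[g],[1,50,99]),'z',np.percentile(q[g,2],[5,50,95]))
f=g&(abs(a)<.03)&(abs(b)<.017)
print('plane',np.linalg.lstsq(np.c_[a[f],b[f],np.ones(f.sum())],q[f,2],rcond=None)[0])
hs=cv2.cvtColor(im,cv2.COLOR_BGR2HSV); y=(cv2.inRange(hs,(22,90,60),(36,255,255))>0)&(near<.1); w=P[y]
if len(w): w=w[w[:,2]>np.percentile(w[:,2],60)-.003]; print('tab along',((w[:,:2]-H[:2])@hd).mean(),'across',((w[:,:2]-H[:2])@pr).mean(),'z',w[:,2].mean())
E
```

```text
t 19.40 pos [ 0.6022 -0.0738  0.1813] yaw 53.1 z [ 0.02  -0.014 -1.   ] F [-0.4 -0.7 -1.4] open 0.0512
319 49
head [ 0.53265777 -0.02049931  0.04989754]
clip-ish n 1452 along [-0.04391037 -0.04313892 -0.01658677  0.01678748  0.01751839] across [-0.0156428  -0.00099726  0.01449446] z [0.03670631 0.03834528 0.03977353]
plane [ 0.02843243 -0.00097171  0.03870716]
tab along -0.04436447843882185 across -0.001620182331314077 z 0.054359345616802
```

View pics/w9.png

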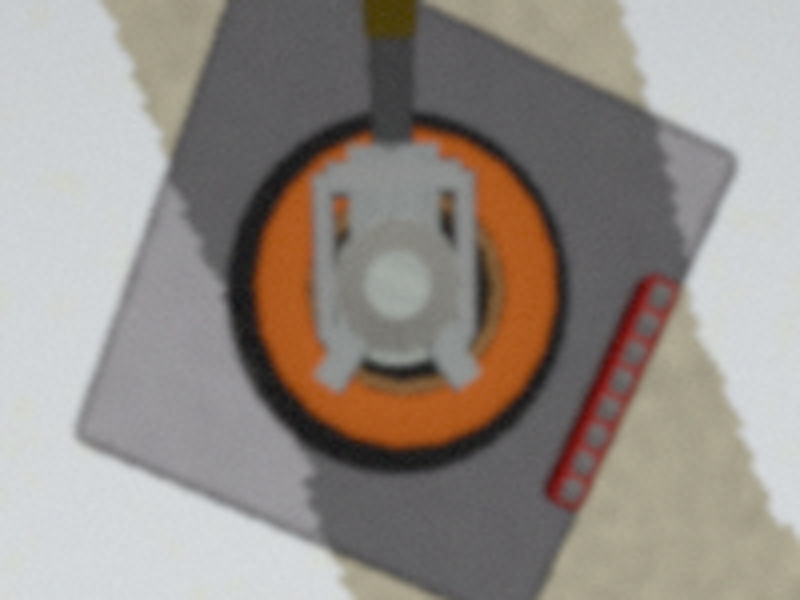

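The close crop shows the clip in the groove with its jaws past the spindle and tips at (335,370) and (460,370). It is flat over the orange roll, and nothing touches the gripper.

```bash
python3 -c "
from h import *
st(); print(close_job())"
```

```text
t 19.45 pos [ 0.6023 -0.0738  0.1814] yaw 53.1 z [ 0.02  -0.014 -1.   ] F [ 0.4 -0.6 -0.2] open 0.0514
the job is handed in; nothing more can be done
None
```

The middle-sized orange roll is on the platter, the steel clip is on the spindle groove above it, and I handed the job in at 19.5 s of the 64 s allowed. `close_job()` gives no verdict, so the checks below are my own.

- **Roll:** its top read 31.8 mm with a slope of about 0.001. Its centre was about 1.5 mm off the spindle axis, against a limit of 6 mm.
- **Clip fit:** the push peaked at about 8 N in the readings, just under the stated 9 to 13 N, though the true peak may fall between readings. It then dropped to 3 N. Pushing slightly further raised it to 6 N, so the clip is against a firm stop.
- **Clip position after release:** its underside is at about 32.7 mm, and it tilts about 0.03 rad. It sits about 1 mm to the side and its jaw tips measured 17.5 mm past the axis; a perfect fit would give 19 mm, and I put the gap down to edge blur in the image. That puts the bore centre within about 2 mm of the axis, close to the 2.5 mm limit.
- **Disagreements:** the first roll slope estimate gave about 0.1 rad, because it included side-wall points; refitting only the ring's top gave flat. The held roll's centring also read between 0.7 and 2.6 mm depending on the method.
- **Other things on the bench:** I did not re-measure the other objects afterwards. I saw no contact with them, and the gripper was clear and touching nothing at the end.

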